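# Box up a candle and soap rose in a lift-off presentation box

## Robot

A 7-joint arm with a two-finger parallel gripper is mounted at the origin on a cart in front of the work surface, level with it; the furniture and walls round the work are solid. World frame = base frame: x ahead of the robot, y to its left, z up, the work surface at z = 0. Lengths are in m, angles in rad, forces in N, time in s.
With the tool pointing down it reaches from about 0.4 to 0.875 m from the base axis. Payload 19.3 kg.
Tool frame: the origin (TCP) lies at the very end of the fingers, on their centre line; the grasp point (between the pads) lies 19 mm behind it; z points along the fingers, y is the line along which they close (so a half turn about z gives the same grasp; the last joint's range is limited). The gripper opens to 85 mm and grips with 20 to 120 N. Pads are 22 mm wide; open, the fingers measure 114 mm over their backs; the gripper's body (76 mm by 85 mm) begins 54 mm behind the grasp point. The pads swing forward as they close: fully open they stand 13 mm farther back than shut.
Start: joints at [-0.07, 0.521, -0.036, 1.599, 0.021, 1.021, -0.113], TCP at [0.625, -0, 0.231] pointing down, gripper open.
Joint ranges: [-2.91, 2.91], [-0.3, 2.13], [-1.5, 1.42], [0.17, 2.43], [-1.26, 4.41], [0.16, 1.93], [-2.52, 2.52]. Speed limits (rad/s): [1.89, 1.89, 2.39, 2.39, 3.01, 3.01, 3.01].

## Interface

Orientations are given as [roll, pitch, yaw] about the fixed x, y, z axes, in that order (R = Rz(yaw) Ry(pitch) Rx(roll)).
In Python, from workcell import monitor, viewer, bot gives the robot as it stands.
- The arm moves only by the tool move_arm, never from a script. Its arguments are lists of equal length, an entry for each row: "gripper": the opening, from 0 (shut) to 1 (fully open); "linear": the shift along the tool's x, y, z in cm, a list of three; "twist": the turn about the tool's z in degrees. A call has 1 to 8 rows; each row shifts and turns the commanded pose from where the row before left it, along the tool's axes as they then stand; what a row does not reach is not made up. A row lasts 1/10 s, in which the tool goes at most 50 mm and 8.59 degrees, less where a joint would pass 70% of its speed; a pose out of reach is approached as far as the arm can. A call with a gripper value outside its range is refused whole. The fingers move at their own pace and stop on an object; "squeeze" is the grip in N (left out, the last holds). Time passes only in rows, so rows that do not move let the fingers close. It gives the time, the measured TCP pose, the force, the opening and the grip force at its end, in the units of the state.
- monitor.observe(): the state, without advancing time (a new reading comes with each control period).
- viewer.grab_frame(name): name is "scene" or "side" or "wrist"; returns a dict with "img" (420x560x3 uint8, red, green, blue), "K" (3x3 intrinsics, pixels), "eye" and "rotation" of the camera in the world. Camera axes: x right, y up, looking along -z (the intrinsics and any distortion apply to the point x, -y, -z); pixel columns grow to the right and rows downward; lengths in m; the calibration is good to about 2 mm. The wrist camera is an equidistant fisheye: a pixel r from the principal point sees the ray r / f radians off the axis. A picture is of the moment at which its call begins. There is no depth.
- bot.job_done(): hands the job in; it is judged then, once.
The state is a dict: "clock": time; "qpos": joint angles; "qd": joint speeds; "joint_efforts": joint torques, N m; "position": TCP position; "tool_rot": TCP orientation; "force": force on the tool from outside, world axes, zero at the start; "moment": the same for the moment, N m; "grip_width": finger opening in m; "finger_force": force on a finger pad.
Only numpy, scipy, OpenCV 4.12 (cv2) and the standard library are available. Lean on these libraries where they do the work, as an engineer would, in place of code of your own. Each camera call takes 0.05 s, during which the arm holds its last target. There are 200 camera calls.

## Task

Pack the candle gift into its lift-off wooden box, from the bottom up: stand the slim candle upright in the neck of the box base, set the card platform square over its lid, feet down, and stand the soap rose in the platform's ring. Then lower the cover over everything until it sits fully home on the base, without pressing on the rose, and leave the wider candle and the hand stamp alone.

Things in the scene. Friction and masses are not known exactly. Their poses are not given: they have to be found in the camera images.
- plinth: Box base, loose, 0.3 kg: wooden board 84 x 84 x 8 mm with an upright square tan neck on it, 70 mm outside, 63 mm inside, rim 20 mm above the origin. The candle stands on the board (8 mm above the origin) inside the neck; the cover goes over the outside of the neck and rests on the board. Origin: centre of underside; z up, x and y square to the sides.
- candle: The slim candle: a dark brown glass candle jar with a gold tin lid, 56 mm in diameter, 78 mm high over the flat lid, 0.15 to 0.31 kg, standing upright. Grasp round the body. Origin: centre of the underside; z up along its axis.
- fitment: Tan card platform on four 9 mm square corner feet: plate 62 x 62 x 4 mm, underside 14 mm, top 18 mm above the feet's ends; on it a ring, 44 mm outside, 38 mm inside, rim at 24 mm. The feet straddle the slim candle's lid (62 mm between diagonal feet), the plate rests on it. Grasp across the 62 mm sides. 0.03 kg. Origin: centre, level with the feet's ends; z up, x, y square to the sides.
- rose: The soap rose: a crimson rose head, 48 mm wide at 20 mm above its origin, 30 mm high, with a flat foot 22 mm wide that stands in the platform's ring. 0.02 kg. Origin: centre of the underside; z up.
- cover: Box cover: wooden hood open below, standing open side down; 82 mm square outside, 76 inside, 122 mm deep, 0.15 kg. Top board 86 mm square, upper face at 129 mm; on it a dark bar pull, 50 mm along x, 12 mm along y, from 129 to 153 mm. Seated, its origin is 8 mm above the base's, its sides square with the base (any quarter turn). Origin: centre of lower edge; z up, x, y square to the sides.
- wide_candle: Bystander: a wider cream-coloured glass candle jar with a gold tin lid, 68 mm in diameter, 80 mm high, too wide for this box; stays where it is. Origin: centre of the underside.
- stamp: Bystander: a wooden hand stamp with a turned handle, 29 x 43 x 75 mm, upright behind the work; stays where it is. Origin: centre of the underside.
There are look-alikes about, which are no part of the job. What is meant by the rose is not blue, green or purple, and is the smaller of those in its own colour.

How it is judged:
On the way, in this order (a step that is already met when the one before it is completed fails the run):
1. the slim candle stands upright in the neck of the base (horizontal distance between candle and plinth below 0.007 m and z of candle in the frame of plinth between 0.004 and 0.012 m and angle between candle's own z axis and vertical below 0.07 rad), for 0.2 s.
2. the platform lies flat and square on the candle's lid, feet down (all of step 1 and horizontal distance between fitment and candle below 0.008 m and z of fitment in the frame of candle between 0.06 and 0.068 m and angle between fitment's own z axis and vertical below 0.07 rad and (angle between the x axis of fitment and the x axis of plinth, either way round below 0.2 rad or angle between the x axis of fitment and the y axis of plinth, either way round below 0.2 rad)), for 0.2 s.
3. the rose stands in the platform's ring (all of step 2 and horizontal distance between rose and fitment below 0.01 m and z of rose in the frame of fitment between 0.014 and 0.023 m and angle between rose's own z axis and vertical below 0.25 rad), for 0.2 s.
At the end, for the whole second after the job is handed in: Base flat on the table; candle upright on its board (centred within 7 mm), platform flat on the lid (8 mm, square within 11 degrees), rose upright in the ring (10 mm), cover seated on the board all round (height within 4 mm, centred within 7 mm, level within 3 degrees); all at rest (all of step 3 and height (world z) of plinth below 0.004 m and angle between plinth's own z axis and vertical below 0.03 rad and horizontal distance between cover and plinth below 0.007 m and z of cover in the frame of plinth between 0.004 and 0.012 m and angle between cover's own z axis and vertical below 0.05 rad and linear speed of each of plinth, candle, fitment, rose, cover below 0.02 m/s); the robot touches nothing.
It fails at once if the wider candle was pushed or moved by more than 20 mm (distance of wide_candle from where it was at the start of the episode above 0.02 m).
It fails at once if the hand stamp was pushed or moved by more than 20 mm (distance of stamp from where it was at the start of the episode above 0.02 m).
It fails at once if the cover was pressed on the rose (over 8 N) (contact force between cover and rose above 8 N).
It also fails if it takes over 104 s, if anything falls off the work surface, if the arm or the gripper's body presses on something with over 40 N, if the wrist force passes 120 N, or if a joint passes its speed limit or range.

## Working session

There is one attempt and no reset: what is moved stays moved. The work goes in short steps, Python scripts to look and compute and a tool call to move; the robot and the scene stay as the last step left them, time stands still between calls to the robot, and variables do not carry over. Pictures are saved under pics/ and viewed, at most 14 in all, crops included, and the job is handed in when it is done.

Besides the shell and the picture viewer there is one more tool, called as a command line: name --pt "numbers of a row" for each row, then --argument value for the rest. move_arm: Moves the arm, as the interface text tells. Its arguments: {"type":"object","properties":{"gripper":{"type":"array"},"linear":{"type":"array"},"twist":{"type":"array"},"squeeze":{"type":"number"}},"required":["gripper","linear","twist"]}

```bash
mkdir -p pics; ls; python3 - <<'E'
from workcell import monitor, viewer, bot
import cv2, pickle
s=monitor.observe(); print(s)
d={}
for n in ("scene","side","wrist"):
    f=viewer.grab_frame(n); d[n]=f; cv2.imwrite(f"pics/{n}0.png",f["img"][:,:,::-1]); print(n,f["K"],f["eye"],f["rotation"])
pickle.dump(d,open("f0.pkl","wb"))
E
```

```text
pics
{'clock': 0.0, 'qpos': array([-0.07020128,  0.5220036 , -0.03630969,  1.60001259,  0.02117847,
        1.0210675 , -0.11280979]), 'qd': array([-5.56574781e-04, -1.11657082e-03,  7.57721532e-04, -1.96342292e-03,
        1.56743683e-03, -1.02926253e-03,  2.91884801e-05]), 'joint_efforts': array([-4.24098413e-03, -9.27110124e+01,  1.97758444e+00, -3.69928443e+01,
        1.76317629e-02,  8.19846697e-03, -6.58496788e-05]), 'position': array([ 6.24667938e-01, -3.99044968e-05,  2.30730763e-01]), 'tool_rot': array([-3.14048791e+00,  6.86765548e-05,  1.57075134e+00]), 'force': array([ 0.66532814, -0.38183371,  0.27388898]), 'moment': array([-0.00103185, -0.0140259 , -0.0036241 ]), 'finger_force': 0.0, 'grip_width': 0.08548460908821162}
scene [[414.75057881   0.         281.32813783]
 [  0.         414.75057881 204.63298855]
 [  0.           0.           1.        ]] [-0.04373752  0.60535479  0.50741523] [ 1.06367075 -0.00282101 -2.25015582]
side [[542.0325903    0.         279.70231763]
 [  0.         542.0325903  211.85376241]
 [  0.           0.           1.        ]] [ 0.5744115  -0.82781901  0.6377783 ] [ 0.98376035  0.00412981 -0.06588598]
wrist [[325.1922621    0.         278.3524413 ]
 [  0.         325.1922621  205.45288162]
 [  0.           0.           1.        ]] [0.62490865 0.07639049 0.37214971] [-3.02843488e-01  2.44901715e-04 -5.35095012e-04]
```

View pics/scene0.png

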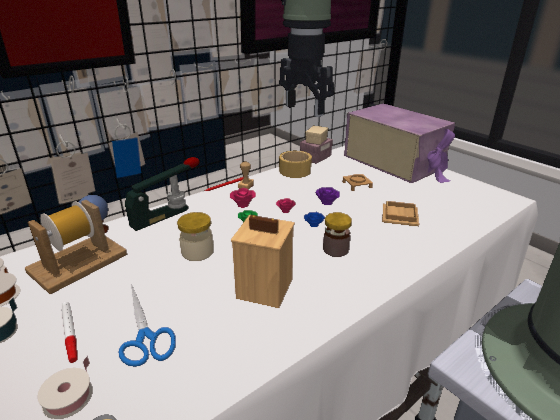

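View pics/side0.png

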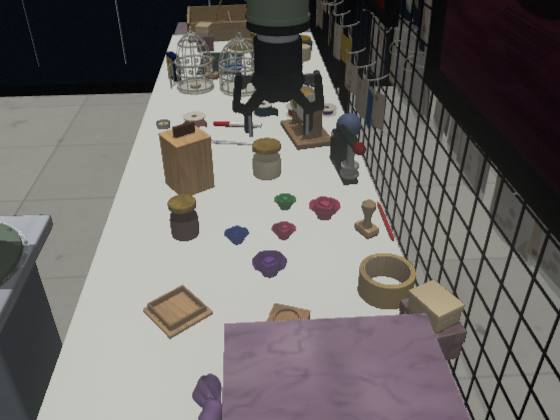

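View pics/wrist0.png

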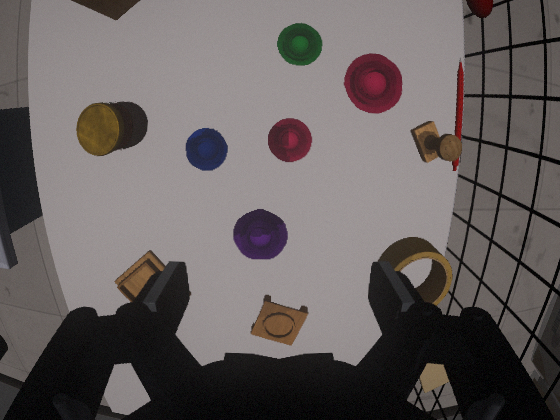

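```bash
cat > h.py <<'E'
import numpy as np, cv2, pickle
from scipy.spatial.transform import Rotation as Ro
from scipy.optimize import least_squares
def ray(f,px,fish):
    K=f["K"]; a=(px[0]-K[0,2])/K[0,0]; b=(px[1]-K[1,2])/K[1,1]
    if fish:
        r=np.hypot(a,b)+1e-12; v=np.array([a/r*np.sin(r),-b/r*np.sin(r),-np.cos(r)])
    else: v=np.array([a,-b,-1.])
    return Ro.from_euler('xyz',f["rotation"]).apply(v)
def onz(f,px,z,fish=False):
    v=ray(f,px,fish); e=np.array(f["eye"]); return e+v*(z-e[2])/v[2]
def proj(f,P,fish=False):
    K=f["K"]; p=Ro.from_euler('xyz',f["rotation"]).inv().apply(np.atleast_2d(P)-f["eye"])
    x,y,z=p[:,0],-p[:,1],-p[:,2]
    if fish:
        r=np.hypot(x,y); t=np.arctan2(r,z); s=t/(r+1e-12); x,y=x*s,y*s
    else: x,y=x/z,y/z
    return np.c_[K[0,0]*x+K[0,2],K[1,1]*y+K[1,2]]
def crop(f,x,y,w,h,s,name=None):
    c=cv2.resize(f["img"][y:y+h,x:x+w,::-1],None,fx=s,fy=s,interpolation=cv2.INTER_CUBIC)
    for i in range(0,w,10):
        cv2.line(c,(i*s,0),(i*s,6 if (x+i)%50 else 14),(0,0,255),1)
        if i%20==0: cv2.putText(c,str(x+i),(i*s,22),0,.35,(255,0,255),1)
    for j in range(0,h,10):
        cv2.line(c,(0,j*s),(6,j*s),(0,0,255),1)
        if j%20==0: cv2.putText(c,str(y+j),(8,j*s+4),0,.35,(255,0,255),1)
    return c
def fitobj(model,obs,x0,f_scale=1.5):
    """model: Nx3 object pts; obs: list of (frame,fish,idx,px); pose x,y,yaw at z=0"""
    def pts(q):
        c,s=np.cos(q[2]),np.sin(q[2]); return model@np.array([[c,s,0],[-s,c,0],[0,0,1]])+[q[0],q[1],0]
    def res(q):
        P=pts(q); return np.concatenate([(proj(f,P[i],fi)[0]-px) for f,fi,i,px in obs])
    r=least_squares(res,x0); return r.x,np.round(res(r.x).reshape(-1,2),1)
E
python3 - <<'E'
from h import *
d=pickle.load(open("f0.pkl","rb"))
W=d["wrist"];S=d["side"];C=d["scene"]
for n,px,z in [("rose",(290,140),.02),("bigrose",(373,83),.02),("candle lid",(98,129),.078),("base",(150,280),.014),("fit",(279,323),.02),("stamp",(450,148),.07),("purple",(260,235),.02),("blue",(206,149),.02),("ringbox",(415,270),.03)]:
    print(n,onz(W,px,z,True).round(3))
for n,px,z in [("rose",(284,230),.02),("candle lid",(182,203),.078),("wide lid",(266,146),.08),("base",(178,309),.012),("fit",(288,316),.02),("cover bar",(184,130),.15),("giftboxcorner",(223,322),.1)]:
    print(n,onz(S,px,z).round(3))
for n,px,z in [("candle lid",(338,219),.078),("wide lid",(195,220),.08),("base",(401,212),.012),("fit",(357,181),.02),("cover bar",(264,224),.15)]:
    print(n,onz(C,px,z).round(3))
a=np.zeros((600,800,3),np.uint8)
def put(c,x,y): h,w=c.shape[:2]; a[y:y+h,x:x+w]=c[:600-y,:800-x]
put(crop(S,140,280,75,55,5),0,0); put(crop(C,375,190,50,40,8),400,0); 
put(crop(W,240,285,80,65,5),0,280); put(crop(S,155,115,70,85,4),420,250+75-50)
cv2.imwrite("pics/c1.png",a)
E
```

```text
rose [0.637 0.041 0.02 ]
bigrose [0.728 0.106 0.02 ]
candle lid [0.445 0.065 0.078]
base [ 0.452 -0.14   0.014]
fit [ 0.626 -0.199  0.02 ]
stamp [0.801 0.044 0.07 ]
purple [ 0.603 -0.07   0.02 ]
blue [0.545 0.032 0.02 ]
ringbox [ 0.799 -0.117  0.03 ]
rose [0.637 0.034 0.02 ]
candle lid [0.443 0.056 0.078]
wide lid [0.614 0.281 0.08 ]
base [ 0.448 -0.165  0.012]
fit [ 0.626 -0.202  0.02 ]
cover bar [0.44  0.229 0.15 ]
giftboxcorner [ 0.53  -0.288  0.1  ]
candle lid [0.44  0.067 0.078]
wide lid [0.612 0.295 0.08 ]
base [ 0.443 -0.156  0.012]
fit [ 0.613 -0.189  0.02 ]
cover bar [0.423 0.264 0.15 ]
```

View pics/c1.png

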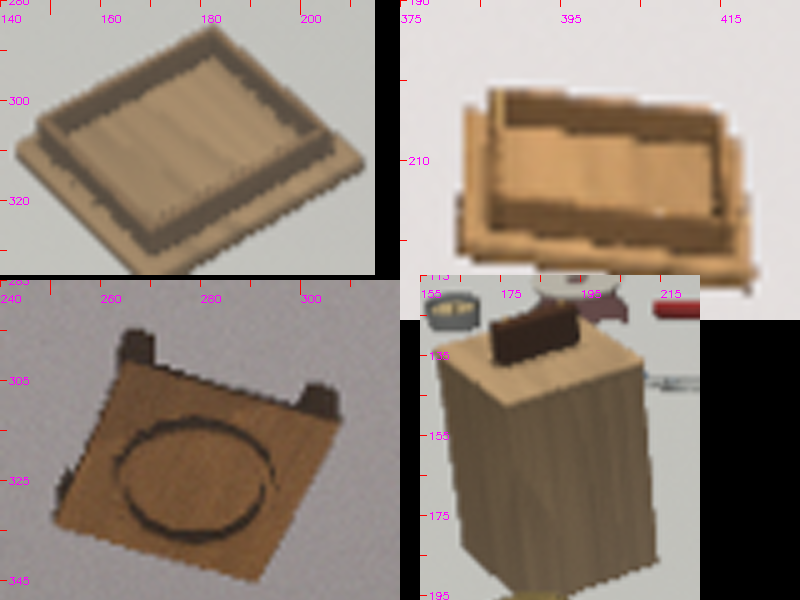

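```bash
python3 - <<'E'
from h import *
d=pickle.load(open("f0.pkl","rb"))
W=d["wrist"];S=d["side"];C=d["scene"]
b=lambda h,z:[[h,h,z],[-h,h,z],[-h,-h,z],[h,-h,z]]
M=np.array(b(.042,.008)+b(.035,.020)) #0:N 1:W 2:S 3:E
obs=[(S,0,1,(143,311)),(S,0,3,(213,312)),(S,0,4,(182.4,285)),(S,0,5,(147.6,304.4)),(S,0,7,(207,306)),(C,0,7,(386,201)),(C,0,6,(415.2,204)),(C,0,0,(382.3,220))]
q,r=fitobj(M,obs,[.45,-.155,.78]);print("base",q,np.degrees(q[2]),r.tolist())
for sub in (obs[:5],obs[5:]): print(fitobj(M,sub,[.45,-.155,.78])[0])
F=np.array(b(.031,.018))
# wrist crop (scale5, off 240,285): corners
obs=[(W,1,0,(265,302)),(W,1,3,(308,313)),(W,1,2,(291,345)),(W,1,1,(251,333))]
# wrist image: right=+x, down=-y ; TL=(-,+) etc
F=np.array([[-.031,.031,.018],[-.031,-.031,.018],[.031,-.031,.018],[.031,.031,.018]])
q,r=fitobj(F,obs,[.626,-.2,-.25]);print("fit",q,np.degrees(q[2]),r.tolist())
# cover: side crop scale 4 off 155,115, canvas origin (420,275)
p=lambda x,y:(155+(x-420)/4,115+(y-275)/4)
T=np.array(b(.043,.129)+b(.041,0))
obs=[(S,0,2,p(508,407)),(S,0,3,p(644,360)),(S,0,1,p(436,345)),(S,0,7,p(656,562)),(S,0,5,p(462,545))]
q,r=fitobj(T,obs,[.44,.23,.3]);print("cover",q,np.degrees(q[2]),r.tolist())
a=np.zeros((600,800,3),np.uint8)
def put(c,x,y): h,w=c.shape[:2]; a[y:y+h,x:x+w]=c[:600-y,:800-x]
put(crop(S,160,185,50,60,5),0,0); put(crop(C,315,200,50,60,5),260,0); put(crop(W,70,85,85,75,3),520,0)
put(crop(C,225,205,80,100,3),0,305);put(crop(W,255,110,80,60,3),250,305);put(crop(S,260,185,90,60,3),500,305)
cv2.imwrite("pics/c2.png",a)
print("tcp in wrist",proj(W,[[.625,0,.231],[.625,0,.25]],True))
E
```

```text
base [ 0.44728061 -0.16354316  0.68626998] 39.320373456979 [[-0.8, -1.4], [0.7, -0.9], [0.2, -0.2], [-0.5, -0.1], [0.2, -0.4], [0.5, -1.8], [0.6, -2.0], [1.0, -1.3]]
[ 0.44748555 -0.16493456  0.68460349]
[ 0.44308419 -0.15521677  0.67284678]
fit [ 0.62522032 -0.2031798  -0.35443016] -20.307352402008704 [[-0.4, -1.6], [0.7, 0.3], [0.6, 0.5], [-0.9, 1.1]]
cover [0.437484   0.25339055 0.56845444] 32.57004018863134 [[-1.0, -1.3], [1.0, -0.4], [-1.3, -0.1], [0.9, 0.5], [0.5, 1.0]]
tcp in wrist [[278.69250091 268.28639532]
 [278.72244524 288.71240956]]
```

View pics/c2.png

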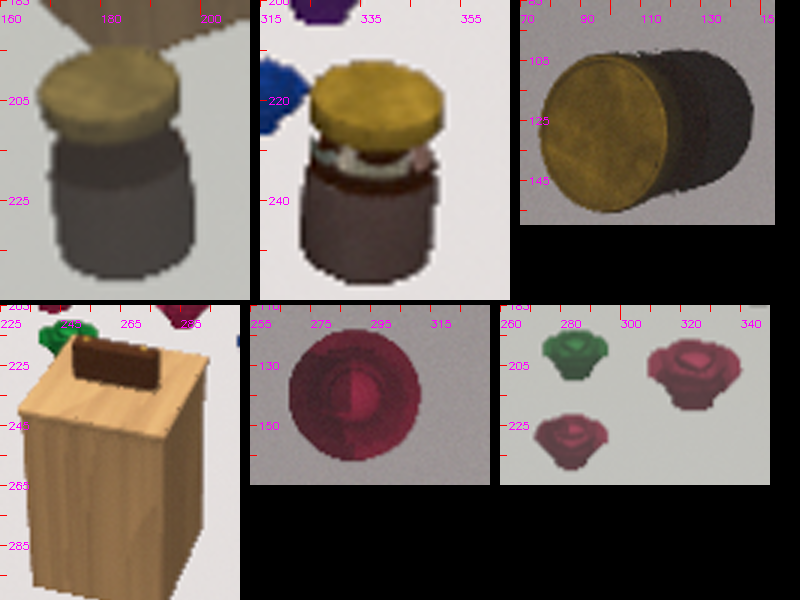

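move_arm --gripper '[1, 1, 1, 1, 1, 1]' --pt "1.3 -3.6 2" --pt "1.3 -3.6 2" --pt "1.3 -3.6 2" --pt "1.3 -3.6 2" --pt "1.2 -3.8 2" --pt "0 0 0" --twist '[0, 0, 0, 0, 0, 0]'

```text
clock: 0.75
position: [0.4375, 0.0647, 0.1293]
tool_rot: [-3.135, 0.001, 1.574]
force: [0.4, -0.0, -0.2]
grip_width: 0.0852
finger_force: 0.0
```

```bash
cat > look.py <<'E'
import sys,cv2,pickle
from workcell import monitor, viewer
from h import *
# look.py outname cam x y w h s
out,cam=sys.argv[1:3]; x,y,w,h,s=map(int,sys.argv[3:8])
f=viewer.grab_frame(cam); pickle.dump(f,open(out+".pkl","wb"))
cv2.imwrite(f"pics/{out}.png",crop(f,x,y,w,h,s))
o=monitor.observe(); print(o["clock"],o["position"].round(4),o["tool_rot"].round(4),o["force"].round(2),o["grip_width"])
E
python3 look.py l1 wrist 0 0 560 420 1
```

```text
0.8 [0.4407 0.0644 0.1306] [-3.1389e+00  6.0000e-04  1.5727e+00] [0.9  0.24 0.38] 0.08524810281865673
```

View pics/l1.png

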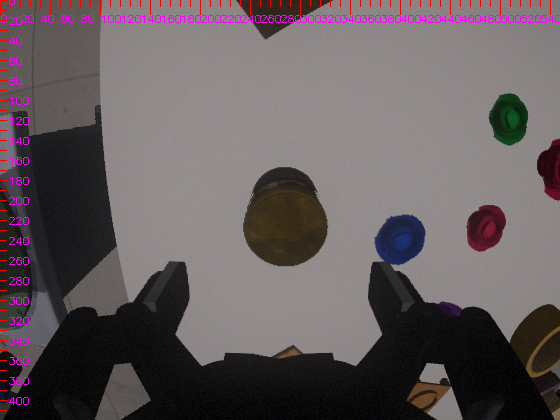

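```bash
python3 - <<'E'
from h import *
f=pickle.load(open("l1.pkl","rb"))
print(f["eye"],f["rotation"])
for px in [(285.5,225),(243,225),(328,225),(285.5,188),(285.5,266)]: print(onz(f,px,.078,True))
E
```

```text
[0.43821678 0.14122597 0.27063114] [-0.30382548  0.00530242  0.00214751]
[0.44188116 0.06786608 0.078     ]
[0.4148525  0.06770309 0.078     ]
[0.46902959 0.06787751 0.078     ]
[0.44166918 0.09202144 0.078     ]
[0.44218726 0.03848827 0.078     ]
```

move_arm --gripper '[1, 1, 1, 1, 0, 0, 0, 0]' --pt "0.1 -0.1 3.5" --pt "0 0 4" --pt "0 0 3.8" --pt "0 0 0" --pt "0 0 0" --pt "0 0 0" --pt "0 0 0" --pt "0 0 0" --twist '[0, 0, 0, 0, 0, 0, 0, 0]' --squeeze 40

```text
clock: 1.6
position: [0.443, 0.0651, 0.0203]
tool_rot: [3.139, -0.001, 1.57]
force: [-2.2, 0.9, 6.0]
grip_width: 0.0552
finger_force: 39.0
```

move_arm --gripper '[0, 0, 0, 0, 0, 0]' --pt "0 0 0" --pt "0 0 0" --pt "0 0 -3" --pt "0 0 -4" --pt "0 0 -2" --pt "0 0 0" --twist '[0, 0, 0, 0, 0, 0]'

```text
clock: 2.2
position: [0.444, 0.0652, 0.1124]
tool_rot: [3.135, -0.002, 1.57]
force: [0.6, 0.6, -3.2]
grip_width: 0.055
finger_force: 42.4
```

move_arm --gripper '[0, 0, 0, 0, 0, 0, 0, 0]' --pt "-4 0 -2" --pt "-4 0 -2" --pt "-4 0 -2" --pt "-4 0 -2" --pt "-4 0 -1" --pt "-4 0 0" --pt "-4 0 0" --pt "-4 0 0" --twist '[0, 0, 0, 0, 0, 0, 0, 0]'

```text
clock: 3.0
position: [0.4416, -0.2567, 0.1988]
tool_rot: [3.141, 0.0, 1.571]
force: [1.9, 0.5, -2.5]
grip_width: 0.0553
finger_force: 42.3
```

move_arm --gripper '[0, 0, 0]' --pt "0 0 0" --pt "0 0 0" --pt "0 0 0" --twist '[0, 0, 0]'

```text
clock: 3.3
position: [0.442, -0.2542, 0.1984]
tool_rot: [3.142, -0.0, 1.572]
force: [-0.7, 0.5, -4.2]
grip_width: 0.0553
finger_force: 42.3
```

```bash
python3 look.py l2 wrist 0 0 560 420 1; python3 - <<'E'
from h import *
f=pickle.load(open("l2.pkl","rb"))
c=crop(f,180,30,200,150,4); cv2.imwrite("pics/l2c.png",c)
print(f["eye"],f["rotation"])
E
```

```text
3.35 [ 0.4421 -0.254   0.1984] [ 3.1415e+00 -3.0000e-04  1.5721e+00] [-0.21 -0.11 -3.13] 0.055145177626761833
[ 0.44196648 -0.17779973  0.33973897] [-3.02407927e-01 -8.11195842e-04  2.76394881e-04]
```

View pics/l2.png

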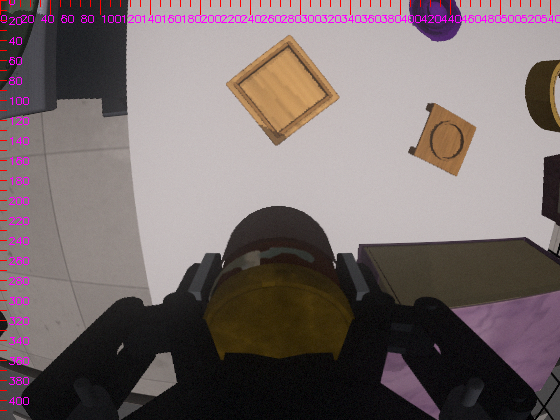

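```bash
python3 - <<'E'
from h import *
f=pickle.load(open("l2.pkl","rb"))
a=np.hstack([crop(f,215,25,135,130,3),crop(f,400,90,85,130,3)]); print(a.shape); a=cv2.copyMakeBorder(a,0,210,0,0,0)
a[390:600,0:405]=crop(f,190,195,135,70,3)
cv2.imwrite("pics/l2c.png",a)
E
```

```text
(390, 660, 3)
```

View pics/l2c.png

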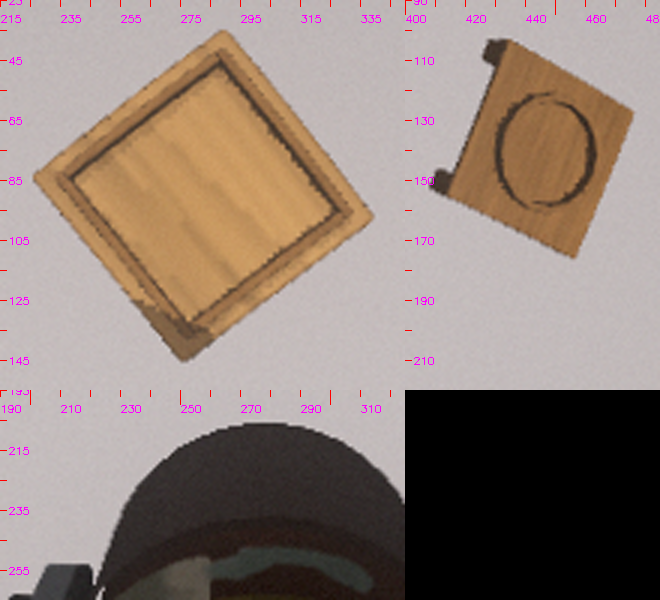

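```bash
python3 - <<'E'
from h import *
f=pickle.load(open("l2.pkl","rb"))
b=lambda h,z:[[h,h,z],[-h,h,z],[-h,-h,z],[h,-h,z]]
M=np.array(b(.042,.008)+b(.0315,.008))
px=[(289.7,35),(226,84.3),(276.3,145.3),(339.7,96.7),(288.7,47.7),(240,85),(278.3,132.7),(327.3,96)]
q,r=fitobj(M,[(f,1,i,p) for i,p in enumerate(px)],[.446,-.16,.68]);print("base",q.round(4),np.degrees(q[2]),r.tolist())
F=np.array([[-.031,.031,.018],[.031,.031,.018],[.031,-.031,.018],[-.031,-.031,.018]])
px=[(435.7,103.3),(476.3,127.3),(456.7,176),(414,155)]
q,r=fitobj(F,[(f,1,i,p) for i,p in enumerate(px)],[.626,-.2,-.35]);print("fit",q.round(4),np.degrees(q[2]),r.tolist())
for z in (.178,.183): print(onz(f,(279.3,206),z,True))
E
```

```text
base [ 0.4472 -0.1599  0.67  ] 38.38823522031924 [[0.5, -1.8], [-1.2, -0.3], [0.2, 1.9], [1.7, 1.0], [-0.2, -0.7], [-0.8, 0.2], [-0.1, 0.2], [-0.1, -0.5]]
fit [ 0.6251 -0.2045 -0.3614] -20.70547521624226 [[-0.7, -0.9], [1.1, -0.0], [0.3, 0.9], [-0.4, 0.2]]
[ 0.44260565 -0.22855722  0.178     ]
[ 0.44258589 -0.22698811  0.183     ]
```

move_arm --gripper '[0, 0, 0, 0, 0, 0, 0, 0]' --pt "3.2 0.2 2" --pt "3.2 0.2 4" --pt "3.2 0.1 4" --pt "0 0 3" --pt "0 0 1.5" --pt "0 0 0" --pt "0 0 0" --pt "0 0 0" --twist '[0, 0, 0, 0, 0, 0, 0, 0]'

```text
clock: 4.15
position: [0.4476, -0.1606, 0.0564]
tool_rot: [3.14, 0.0, 1.571]
force: [-0.6, 0.7, -2.9]
grip_width: 0.0549
finger_force: 42.4
```

```bash
python3 look.py l3 side 110 240 140 110 5
```

```text
4.2 [ 0.4475 -0.1607  0.0564] [3.1399e+00 4.0000e-04 1.5707e+00] [-0.1   0.03 -2.51] 0.05506168006897268
```

View pics/l3.png

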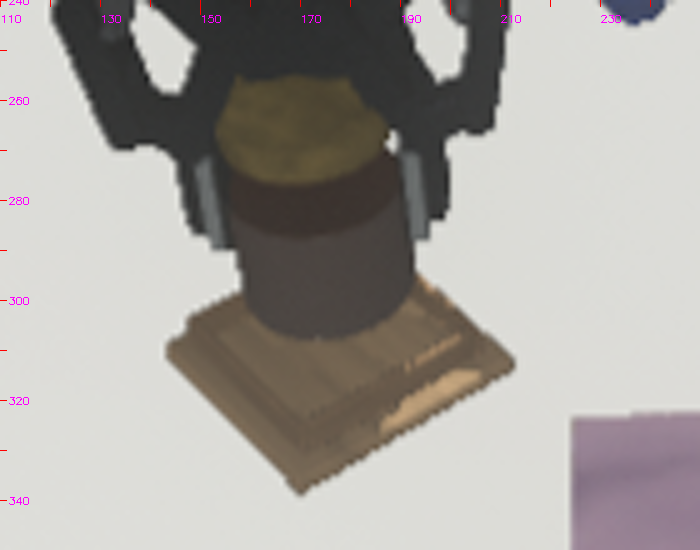

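```bash
python3 - <<'E'
from h import *
f=pickle.load(open("l3.pkl","rb"))
b=lambda h,z:[[h,h,z],[-h,h,z],[-h,-h,z],[h,-h,z]]
M=np.array(b(.042,.008))
q,r=fitobj(M,[(f,0,1,(143.3,310)),(f,0,2,(171,337)),(f,0,3,(213,312.5))],[.446,-.16,.68]);print("base",q.round(4),r.tolist())
t=np.linspace(0,6.28,60)
for c in [(.4475,-.1607),(.4475,-.165)]:
  for z in (.036,.045):
    p=proj(f,np.c_[c[0]+.028*np.cos(t),c[1]+.028*np.sin(t),0*t+z]); print(c,z,p.min(0),p.max(0))
E
```

```text
base [ 0.4481 -0.1647  0.6707] [[-0.6, -0.3], [-0.5, 0.7], [1.1, -0.6]]
(0.4475, -0.1607) 0.036 [158.79583724 284.99335049] [193.65098586 308.56143636]
(0.4475, -0.1607) 0.045 [158.08062264 280.88244327] [193.1405893  304.36361302]
(0.4475, -0.165) 0.036 [158.47650891 286.71307451] [193.47624044 310.47359629]
(0.4475, -0.165) 0.045 [157.75651249 282.59534002] [192.96276892 306.26933494]
```

move_arm --gripper '[0, 0, 0, 0, 0, 0]' --pt "0 0 0.7" --pt "0 0 0.6" --pt "0 0 0.4" --pt "0 0 0.3" --pt "0 0 0.2" --pt "0 0 0" --twist '[0, 0, 0, 0, 0, 0]'

```text
clock: 4.8
position: [0.4468, -0.1606, 0.033]
tool_rot: [-3.141, -0.0, 1.571]
force: [-0.6, -0.1, -2.7]
grip_width: 0.0551
finger_force: 42.4
```

move_arm --gripper '[0, 0, 0]' --pt "0 0 0.2" --pt "0 0 0.2" --pt "0 0 0" --twist '[0, 0, 0]'

```text
clock: 5.1
position: [0.4468, -0.1606, 0.0291]
tool_rot: [-3.141, -0.0, 1.571]
force: [0.0, -0.0, -2.8]
grip_width: 0.0552
finger_force: 42.4
```

move_arm --gripper '[0, 0, 1, 1, 1, 1, 1]' --pt "0 0 0.1" --pt "0 0 0" --pt "0 0 0" --pt "0 0 0" --pt "0 0 0" --pt "0 0 -4" --pt "0 0 -4" --twist '[0, 0, 0, 0, 0, 0, 0]'

```text
clock: 5.8
position: [0.4461, -0.1603, 0.1085]
tool_rot: [-3.139, -0.001, 1.571]
force: [0.3, 0.0, 0.4]
grip_width: 0.0854
finger_force: 0.0
```

move_arm --gripper '[1, 1, 1, 1, 1, 1, 1, 1]' --pt "-1.1 4.5 -1" --pt "-1.1 4.5 0" --pt "-1.1 4.5 0" --pt "-1.1 4.4 0" --pt "0 0 0" --pt "0 0 0" --pt "0 0 0" --pt "0 0 0" --twist '[0, 0, 0, 0, 7, 7, 6.7, 0]'

```text
clock: 6.6
position: [0.6259, -0.2044, 0.118]
tool_rot: [-3.141, 0.0, 1.208]
force: [-0.5, -0.3, -0.2]
grip_width: 0.0855
finger_force: 0.0
```

```bash
python3 look.py l4 wrist 190 130 180 150 4; python3 - <<'E'
from h import *
f=pickle.load(open("l3.pkl","rb"))
for z in (.05,.056,.062,.068): print(z,proj(f,[[.4195-.003,-.1607-.011,z],[.4755+.003,-.1607-.011,z]]).round(1).tolist())
f=pickle.load(open("l4.pkl","rb")); print(f["eye"],f["rotation"])
E
```

```text
6.65 [ 0.6259 -0.2044  0.1181] [-3.1413e+00  4.0000e-04  1.2123e+00] [-0.59 -0.4   1.02] 0.08566710593272961
0.05 [[155.1, 295.6], [194.3, 293.7]]
0.056 [[154.6, 292.7], [193.9, 290.9]]
0.062 [[154.1, 289.9], [193.6, 288.0]]
0.068 [[153.5, 287.0], [193.2, 285.2]]
[ 0.65301092 -0.13290032  0.25933935] [-0.30282976 -0.00046493 -0.363754  ]
```

View pics/l4.png

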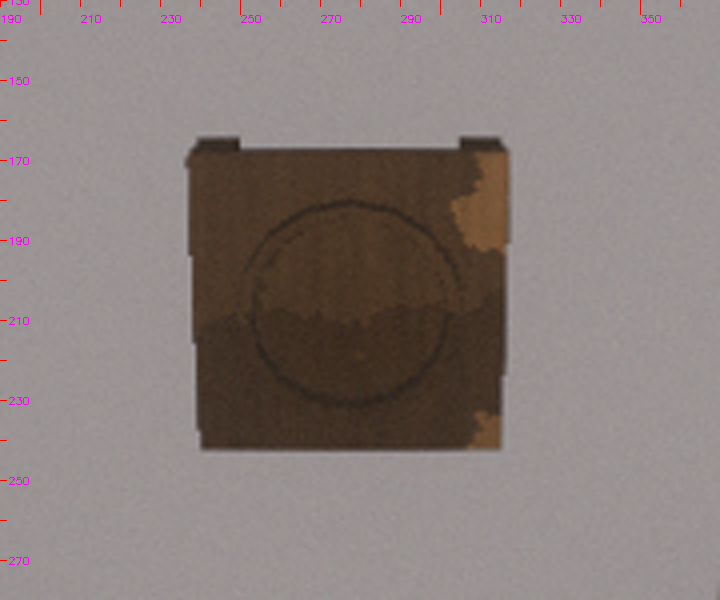

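```bash
python3 - <<'E'
from h import *
f=pickle.load(open("l4.pkl","rb"))
F=np.array([[-.031,.031,.018],[.031,.031,.018],[.031,-.031,.018],[-.031,-.031,.018]])
px=[(237.5,167),(317,167),(315.2,242.3),(240.2,242.3)]
q,r=fitobj(F,[(f,1,i,p) for i,p in enumerate(px)],[.626,-.2,-.35]);print("fit",q.round(4),np.degrees(q[2]),r.tolist())
a=q[2]; d=q[:2]-[.6259,-.2044]; print("tool x",d@[-np.sin(a),np.cos(a)],"tool y",d@[np.cos(a),np.sin(a)])
E
```

```text
fit [ 0.6255 -0.2036 -0.3612] -20.6975097630195 [[-1.1, 0.1], [1.3, -0.1], [0.5, 0.0], [-0.7, 0.2]]
tool x 0.0005797039679175608 tool y -0.0006842153364654264
```

move_arm --gripper '[1, 1, 1, 1, 0, 0, 0, 0]' --pt "0 0 4" --pt "0 0 4" --pt "0 0 3.4" --pt "0 0 0" --pt "0 0 0" --pt "0 0 0" --pt "0 0 0" --pt "0 0 0" --twist '[0, 0, 0, 0, 0, 0, 0, 0]' --squeeze 20

```text
clock: 7.45
position: [0.6271, -0.205, 0.0064]
tool_rot: [3.139, -0.0, 1.21]
force: [-1.8, -0.8, 10.3]
grip_width: 0.0614
finger_force: 22.6
```

move_arm --gripper '[0, 0, 0, 0, 0, 0, 0, 0]' --pt "0 0 0" --pt "0 0 0" --pt "0 0 -2" --pt "0 0 -4" --pt "0 0 -4" --pt "0 0 -4" --pt "0 0 0" --pt "0 0 0" --twist '[0, 0, 0, 0, 0, 0, 0, 0]'

```text
clock: 8.25
position: [0.6266, -0.2047, 0.1462]
tool_rot: [3.139, -0.0, 1.21]
force: [-1.3, -1.1, -0.9]
grip_width: 0.0613
finger_force: 22.3
```

move_arm --gripper '[0, 0, 0, 0]' --pt "0 0 -1.4" --pt "0 0 -1.4" --pt "0 0 -1.3" --pt "0 0 -1.3" --twist '[8, 8, 8, 6.9]'

```text
clock: 8.65
position: [0.6255, -0.2044, 0.1979]
tool_rot: [-3.141, 0.001, 0.665]
force: [0.1, -0.5, -0.5]
grip_width: 0.0612
finger_force: 22.3
```

move_arm --gripper '[0, 0, 0, 0, 0, 0, 0, 0]' --pt "-3.5 -2.4 0" --pt "-3.5 -2.4 0" --pt "-3.5 -2.4 0" --pt "-3.6 -2.5 0" --pt "-3.6 -2.5 0" --pt "-3.6 -2.4 0" --pt "0 0 0" --pt "0 0 0" --twist '[0, 0, 0, 0, 0, 0, 0, 0]'

```text
clock: 9.45
position: [0.3679, -0.2224, 0.1983]
tool_rot: [-3.142, -0.0, 0.67]
force: [0.7, -0.2, 0.0]
grip_width: 0.0612
finger_force: 22.3
```

```bash
python3 look.py l5 wrist 180 20 200 300 2;  python3 - <<'E'
from h import *
f=pickle.load(open("l5.pkl","rb")); print(f["eye"],f["rotation"])
a=np.hstack([crop(f,205,15,150,130,3),crop(f,180,190,100,130,3)]); a=cv2.copyMakeBorder(a,0,210,0,0,0)
a[390:600,0:750]=crop(f,150,215,250,70,3)
cv2.imwrite("pics/l5.png",a)
E
```

```text
9.5 [ 0.3687 -0.2224  0.1982] [ 3.1414e+00 -2.0000e-04  6.7040e-01] [ 1.31  1.01 -0.66] 0.061159900606443975
[ 0.42753585 -0.17493178  0.33963954] [-3.01778236e-01 -7.80693344e-04 -9.01722332e-01]
```

View pics/l5.png

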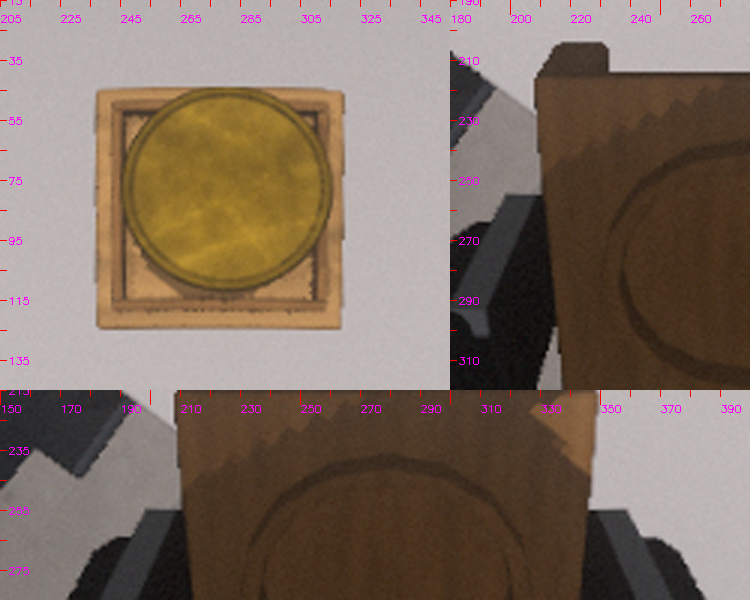

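```bash
python3 - <<'E'
from h import *
f=pickle.load(open("l5.pkl","rb"))
b=lambda h,z:[[h,h,z],[-h,h,z],[-h,-h,z],[h,-h,z]]
M=np.array([[-.042,.042,.008],[.042,.042,.008],[.042,-.042,.008],[-.042,-.042,.008]])
px=[(237.3,45.3),(319.7,45.7),(318.7,124.3),(237.3,124.3)]
q,r=fitobj(M,[(f,1,i,p) for i,p in enumerate(px)],[.446,-.16,-.9]);print("base",q.round(4),np.degrees(q[2]),r.tolist())
R=np.array([[.784,.621],[.621,-.784]]) # tool x,y
T=np.array([.3687,-.2224])
t=np.linspace(0,2*np.pi,73)[:-1]
def res(c):
    p=proj(f,np.c_[c[0]+c[2]*np.cos(t),c[1]+c[2]*np.sin(t),0*t+.086],True); return [p[:,0].min()-246.7,p[:,0].max()-316,p[:,1].min()-44,p[:,1].max()-111.7]
s=least_squares(res,[.447,-.16,.028]); print("lid",s.x.round(4),s.fun.round(1),"tool rel",R@(s.x[:2]-T))
print("base rel",R@(q[:2]-T))
for p,z in [((209,214),.2098),((279,214),.2098),((348.5,214),.2098),((234,275),.2158),((323.3,275),.2158),((279,236.7),.2158)]: print(p,R@(onz(f,p,z,True)[:2]-T))
E
```

```text
base [ 0.4464 -0.1602 -0.9061] -51.91787655507755 [[-0.8, -1.1], [0.6, -1.2], [0.7, 1.3], [-0.6, 1.0]]
lid [ 0.4474 -0.1624  0.0266] [-0.1  0.1  0.1 -0.1] tool rel [0.09890543 0.00185204]
base rel [ 0.09955514 -0.00050034]
(209, 214) [ 0.03137983 -0.03031482]
(279, 214) [ 0.03140589 -0.00034003]
(348.5, 214) [0.03131316 0.02945055]
(234, 275) [ 0.00521134 -0.02003898]
(323.3, 275) [0.00515581 0.01902874]
(279, 236.7) [ 0.0235496  -0.00035721]
```

move_arm --gripper '[0, 0, 0, 0, 0, 0, 0, 0]' --pt "4.5 0.1 1.5" --pt "4.5 0.1 1.5" --pt "0.9 0 3.5" --pt "0 0 2.5" --pt "0 0 1" --pt "0 0 0" --pt "0 0 0" --pt "0 0 0" --twist '[0, 0, 0, 0, 0, 0, 0, 0]'

```text
clock: 10.3
position: [0.4478, -0.1629, 0.0994]
tool_rot: [3.14, -0.001, 0.67]
force: [-0.5, -0.3, 0.5]
grip_width: 0.0615
finger_force: 22.3
```

```bash
python3 - <<'E'
from h import *
from workcell import monitor
p=monitor.observe()["position"]; R=np.array([[.784,.621],[.621,-.784]])
print(p, R@(np.array([.4474,-.1624])-p[:2]))
E
```

```text
[ 0.44776746 -0.16290061  0.0993599 ] [ 2.27851847e-05 -6.20668978e-04]
```

Lower 2.1 cm in small rows, watching force.

move_arm --gripper '[0, 0, 0, 0, 0, 0]' --pt "0 -0.05 0.6" --pt "0 0 0.5" --pt "0 0 0.4" --pt "0 0 0.3" --pt "0 0 0" --pt "0 0 0" --twist '[0, 0, 0, 0, 0, 0]'

```text
clock: 10.9
position: [0.4468, -0.1622, 0.0802]
tool_rot: [-3.141, 0.0, 0.67]
force: [-0.6, -0.2, -0.7]
grip_width: 0.0609
finger_force: 22.3
```

move_arm --gripper '[0, 0, 0]' --pt "0 0 0.1" --pt "0 0 0.1" --pt "0 0 0" --twist '[0, 0, 0]'

```text
clock: 11.2
position: [0.447, -0.1622, 0.0785]
tool_rot: [3.141, -0.0, 0.67]
force: [-1.5, 0.1, 4.1]
grip_width: 0.0611
finger_force: 22.7
```

move_arm --gripper '[1, 1, 1, 1, 1, 1, 1]' --pt "0 0 0" --pt "0 0 0" --pt "0 0 0" --pt "0 0 -1" --pt "0 0 -3" --pt "0 0 -3" --pt "0 0 0" --twist '[0, 0, 0, 0, 0, 0, 0]'

```text
clock: 11.9
position: [0.4483, -0.1627, 0.1519]
tool_rot: [3.138, -0.003, 0.67]
force: [-0.1, 0.1, -0.5]
grip_width: 0.0857
finger_force: 0.0
```

move_arm --gripper '[1, 1, 1, 1, 1, 1, 1, 1]' --pt "4.5 -0.7 0" --pt "4.5 -0.7 0" --pt "4.5 -0.7 0" --pt "4.5 -0.7 0" --pt "4.5 -0.7 0" --pt "4.5 -0.6 0" --pt "0.5 0 2" --pt "0 0 0" --twist '[0, 0, 0, 0, 0, 0, 0, 0]'

```text
clock: 12.7
position: [0.6359, 0.042, 0.126]
tool_rot: [-3.14, 0.003, 0.672]
force: [-0.7, -1.1, -0.7]
grip_width: 0.0854
finger_force: 0.0
```

```bash
python3 look.py l6 wrist 0 0 560 420 1; python3 - <<'E'
from h import *
from workcell import viewer
f=pickle.load(open("l6.pkl","rb")); print(f["eye"],f["rotation"])
g=viewer.grab_frame("side"); pickle.dump(g,open("l6s.pkl","wb"))
a=np.zeros((600,800,3),np.uint8)
a[:420,:560]=f["img"][:,:,::-1]
c=crop(g,130,220,100,120,2)
a[0:240,560:760]=c
c=crop(f,230,160,100,110,3); a[270:600,500:800]=c
cv2.imwrite("pics/l6.png",a)
E
```

```text
12.75 [0.6358 0.0405 0.1274] [-3.1406e+00  2.6000e-03  6.7040e-01] [-0.23 -0.87  0.93] 0.08546919383422447
[0.69600356 0.08981568 0.26716329] [-0.30507744  0.00102953 -0.89908596]
```

View pics/l6.png

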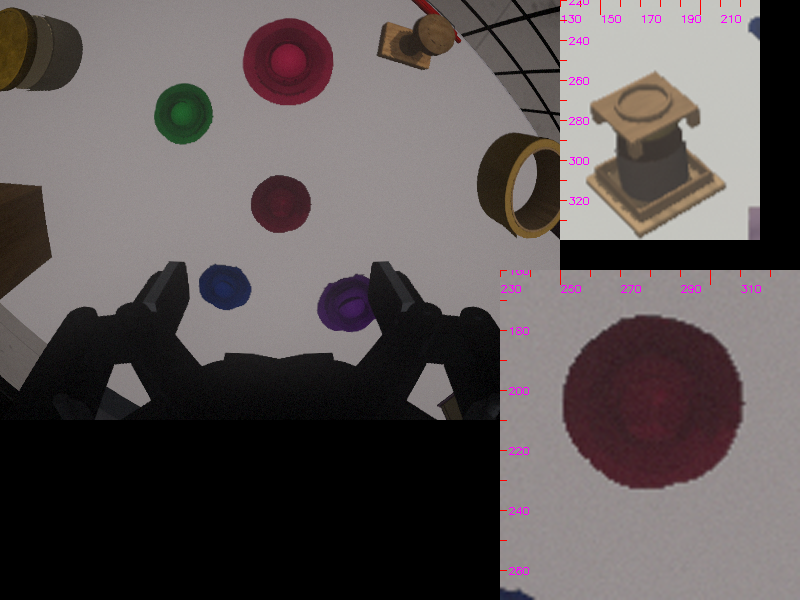

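```bash
python3 - <<'E'
from h import *
f=pickle.load(open("l6.pkl","rb"))
R=np.array([[.784,.621],[.621,-.784]]); T=np.array([.6358,.0405])
t=np.linspace(0,2*np.pi,73)[:-1]
def res(c):
    p=proj(f,np.c_[c[0]+c[2]*np.cos(t),c[1]+c[2]*np.sin(t),0*t+.020],True); return [p[:,0].min()-250.7,p[:,0].max()-311,p[:,1].min()-175.3,p[:,1].max()-233]
s=least_squares(res,[.637,.04,.024]); print(s.x.round(4),s.fun.round(1),"tool rel",R@(s.x[:2]-T))
for n,px in (("blue",(225,287)),("purple",(348,304))): print(n,R@(onz(f,px,.02,True)[:2]-s.x[:2]))
E
```

```text
[0.6365 0.0403 0.0241] [-0.  0.  0. -0.] tool rel [0.000406   0.00060407]
blue [-0.07702326 -0.04959193]
purple [-0.09620472  0.06283646]
```

move_arm --gripper '[1, 1, 1, 1, 0, 0, 0, 0]' --pt "0 0.1 4.3" --pt "0 0 4" --pt "0 0 4" --pt "0 0 0" --pt "0 0 0" --pt "0 0 0" --pt "0 0 0" --pt "0 0 0" --twist '[0, 0, 0, 0, 0, 0, 0, 0]' --squeeze 20

```text
clock: 13.6
position: [0.6389, 0.0399, 0.0079]
tool_rot: [3.14, -0.003, 0.67]
force: [-3.0, -1.2, 14.5]
grip_width: 0.0467
finger_force: 18.3
```

move_arm --gripper '[0, 0, 0]' --pt "0 0 0" --pt "0 0 0" --pt "0 0 0" --twist '[0, 0, 0]'

```text
clock: 13.9
position: [0.6389, 0.04, 0.0079]
tool_rot: [3.14, -0.003, 0.67]
force: [-2.4, -1.0, 14.1]
grip_width: 0.0464
finger_force: 18.3
```

move_arm --gripper '[0, 0, 0, 0, 0, 0, 0, 0]' --pt "0 0 -0.5" --pt "0 0 -1" --pt "0 0 -4" --pt "0 0 -4" --pt "0 0 -4" --pt "0 0 -4" --pt "0 0 0" --pt "0 0 0" --twist '[0, 0, 0, 0, 0, 0, 0, 0]'

```text
clock: 14.7
position: [0.6378, 0.0401, 0.182]
tool_rot: [3.141, -0.002, 0.67]
force: [-0.1, 1.1, -0.2]
grip_width: 0.0465
finger_force: 20.8
```

```bash
python3 look.py l7 wrist 0 0 560 420 1; python3 - <<'E'
from h import *
from workcell import viewer
f=pickle.load(open("l7.pkl","rb")); print(f["eye"],f["rotation"])
g=viewer.grab_frame("side"); pickle.dump(g,open("l7s.pkl","wb"))
x=proj(g,[[.638,.04,.19]])[0].astype(int); print(x)
a=np.zeros((600,800,3),np.uint8)
c=crop(f,200,200,160,110,4); a[:440,:640]=c
c=crop(g,x[0]-40,x[1]-25,80,53,3); a[440:599,:240]=c
c=crop(g,130,255,60,53,3); a[440:599,300:480]=c
cv2.imwrite("pics/l7.png",a)
E
```

```text
14.75 [0.6373 0.0401 0.1807] [ 3.1415e+00 -6.0000e-04  6.7030e-01] [ 0.59  0.25 -1.24] 0.045972433037697026
[0.69717951 0.08764812 0.32359944] [-0.29966533 -0.00184481 -0.90107912]
[284 151]
```

View pics/l7.png

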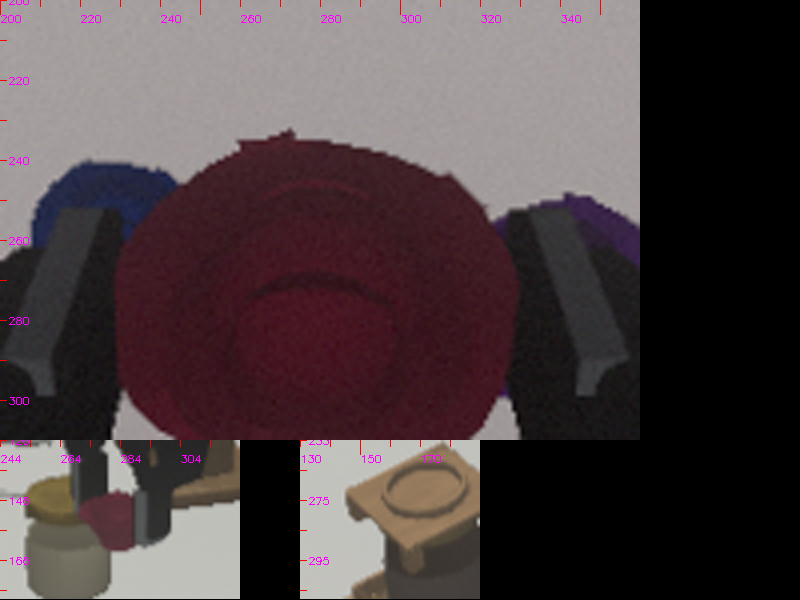

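move_arm --gripper '[0, 0, 0, 0, 0, 0, 0, 0]' --pt "-4.5 0.7 0" --pt "-4.5 0.7 0" --pt "-4.5 0.7 0" --pt "-4.5 0.7 0" --pt "-4.5 0.6 1" --pt "-4.8 0.6 2" --pt "0 0 2.5" --pt "0 0 0" --twist '[0, 0, 0, 0, 0, 0, 0, 0]'

```text
clock: 15.6
position: [0.4477, -0.1596, 0.1238]
tool_rot: [-3.138, 0.003, 0.668]
force: [0.6, 0.6, 0.6]
grip_width: 0.0463
finger_force: 20.9
```

move_arm --gripper '[0, 0, 0]' --pt "0 0 0" --pt "0 0 0" --pt "0 0 0" --twist '[0, 0, 0]'

```text
clock: 15.9
position: [0.4507, -0.1589, 0.1268]
tool_rot: [3.141, -0.001, 0.671]
force: [0.1, -0.3, 0.2]
grip_width: 0.046
finger_force: 20.9
```

move_arm --gripper '[0, 0, 0, 0, 0, 0, 0]' --pt "-0.35 0 0.5" --pt "0 0 0.7" --pt "0 0 0.6" --pt "0 0 0.4" --pt "0 0 0.3" --pt "0 0 0" --pt "0 0 0" --twist '[0, 0, 0, 0, 0, 0, 0]'

```text
clock: 16.6
position: [0.4472, -0.1616, 0.1011]
tool_rot: [-3.142, 0.0, 0.67]
force: [0.0, 0.3, -0.7]
grip_width: 0.0464
finger_force: 20.9
```

move_arm --gripper '[0, 0, 0]' --pt "0 0 0.1" --pt "0 0 0.1" --pt "0 0 0" --twist '[0, 0, 0]'

```text
clock: 16.9
position: [0.4472, -0.1615, 0.0991]
tool_rot: [3.142, -0.0, 0.67]
force: [-0.2, 0.6, 0.0]
grip_width: 0.0464
finger_force: 20.9
```

move_arm --gripper '[0, 1, 1, 1, 1, 1, 1, 1]' --pt "0 0 0.1" --pt "0 0 0" --pt "0 0 0" --pt "0 0 0" --pt "0 0 -1" --pt "0 0 -4" --pt "0 0 -5" --pt "0 0 -5" --twist '[0, 0, 0, 0, 0, 0, 0, 0]'

```text
clock: 17.7
position: [0.4465, -0.1616, 0.2506]
tool_rot: [-3.141, 0.0, 0.67]
force: [1.1, 0.0, 0.1]
grip_width: 0.0854
finger_force: 0.0
```

move_arm --gripper '[1, 1]' --pt "-3 0 0" --pt "-3 0 0" --twist '[0, 0]'

```text
clock: 17.9
position: [0.4002, -0.1991, 0.2501]
tool_rot: [3.139, -0.002, 0.672]
force: [0.6, -0.4, -0.3]
grip_width: 0.0856
finger_force: 0.0
```

```bash
cat > rc.py <<'E'
from h import *
from workcell import viewer,monitor
f=viewer.grab_frame("wrist"); g=viewer.grab_frame("side"); pickle.dump((f,g),open("l8.pkl","wb"))
print(monitor.observe()["position"],f["eye"])
for n,F,fi in (("w",f,True),("s",g,False)):
    h=cv2.cvtColor(F["img"],cv2.COLOR_RGB2HSV)
    m=((h[...,0]>165)|(h[...,0]<3))&(h[...,1]>110)&(h[...,2]>25)
    k,_,st,c=cv2.connectedComponentsWithStats(m.astype(np.uint8))
    for i in range(1,k):
        if st[i,4]>60: print(n,st[i].tolist(),c[i].round(1),onz(F,c[i],.115,fi).round(4))
t=np.linspace(0,6.28,60)
for F,fi in ((f,True),(g,False)):
    p=proj(F,np.c_[.447+.024*np.cos(t),-.162+.024*np.sin(t),0*t+.110],fi); print(p.min(0).round(1),p.max(0).round(1))
E
python3 rc.py
```

```text
[ 0.39758146 -0.20082909  0.24930705] [ 0.45930485 -0.15133501  0.39157625]
w [250, 104, 56, 54, 2312] [277.7 130.6] [ 0.4444 -0.1636  0.115 ]
s [440, 0, 120, 138, 4733] [483.   43.7] [1.3471 0.8925 0.115 ]
s [269, 24, 17, 14, 175] [277.3  29.9] [0.6914 1.109  0.115 ]
s [539, 50, 21, 31, 204] [550.4  63.9] [1.468  0.6814 0.115 ]
s [500, 79, 35, 27, 242] [516.6  91.2] [1.2768 0.4781 0.115 ]
s [214, 122, 15, 5, 62] [221.4 123.6] [0.514  0.3331 0.115 ]
s [353, 142, 12, 10, 92] [358.7 146.7] [0.8078 0.1936 0.115 ]
s [378, 203, 16, 38, 118] [385.7 221.8] [ 0.8009 -0.0868  0.115 ]
s [155, 253, 30, 19, 281] [169.7 259.9] [ 0.4464 -0.1645  0.115 ]
[250.2  99. ] [306.  154.1]
[154.9 251.8] [186.3 271.4]
```

move_arm --gripper '[1, 1, 1, 1, 1, 1, 1, 1]' --pt "3.13 -3.37 0" --pt "3.13 -3.37 0" --pt "3.13 -3.37 0" --pt "3.13 -3.37 0" --pt "3.13 -3.37 0" --pt "3.13 -3.37 0" --pt "3.13 -3.37 0" --pt "3.13 -3.37 0" --twist '[0, 0, 0, 0, 0, 0, 0, 0]'

```text
clock: 18.8
position: [0.4287, 0.1702, 0.2489]
tool_rot: [3.141, -0.001, 0.67]
force: [1.1, 0.0, 0.1]
grip_width: 0.0854
finger_force: 0.0
```

move_arm --gripper '[1, 1, 1, 1, 1]' --pt "3.13 -3.37 0" --pt "3.13 -3.37 0" --pt "0 0 0" --pt "0 0 0" --pt "0 0 0" --twist '[0, 0, 0, 0, 0]'

```text
clock: 19.3
position: [0.4361, 0.2589, 0.2484]
tool_rot: [3.141, 0.0, 0.669]
force: [0.1, 0.5, -0.2]
grip_width: 0.0854
finger_force: 0.0
```

```bash
python3 - <<'E'
from h import *
from workcell import viewer,monitor
f=viewer.grab_frame("wrist"); pickle.dump(f,open("l9.pkl","wb"))
print(monitor.observe()["position"],f["eye"],f["rotation"])
b=pickle.load(open("l8.pkl","rb"))[0]
a=np.zeros((600,800,3),np.uint8)
a[:560,:440]=crop(f,170,60,220,280,2)
a[:405,440:800]=crop(b,218,70,120,135,3)
g=cv2.resize(f["img"][:,:,::-1],(240,180)); a[415:595,450:690]=g
cv2.imwrite("pics/l9.png",a)
E
```

```text
[0.43624052 0.2586711  0.24843211] [0.49587172 0.30646061 0.38973958] [-0.30226005 -0.00119751 -0.90208327]
```

View pics/l9.png

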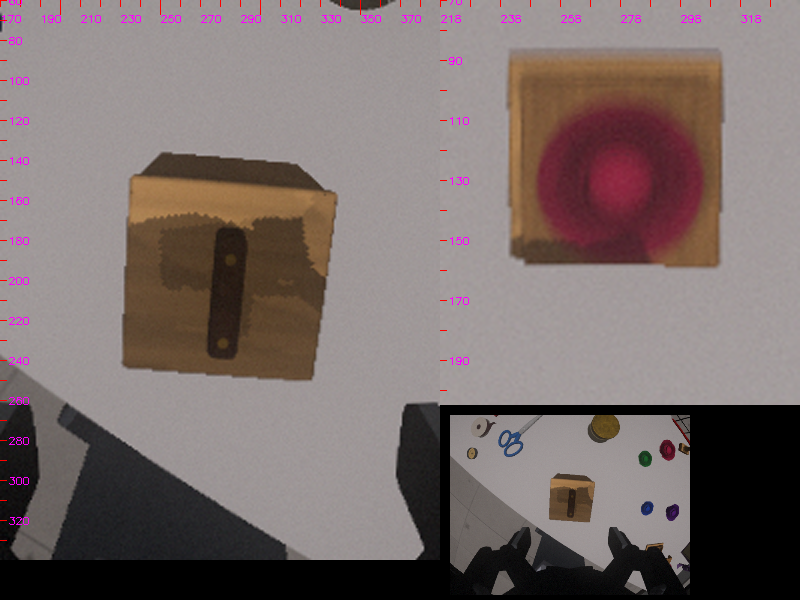

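```bash
python3 - <<'E'
from h import *
f=pickle.load(open("l9.pkl","rb"))
h=.043
M=np.array([[h,h,.129],[h,-h,.129],[-h,-h,.129],[-h,h,.129]]) # cover x = tool x (img up), cover y = image left
px=[(235.5,147.5),(338.5,156.5),(326,250),(231.5,243)]
q,r=fitobj(M,[(f,1,i,p) for i,p in enumerate(px)],[.435,.258,.6]);print("cover",q.round(4),np.degrees(q[2]),r.tolist())
a,b=[onz(f,p,.153,True)[:2] for p in ((285.7,174),(281,238.5))]; print("bar",a,b,(a+b)/2,np.degrees(np.arctan2(*(a-b)[::-1])))
T=np.array([.4362,.2587]); R=np.array([[.784,.621],[.621,-.784]])
print(R@(q[:2]-T),R@((a+b)/2-T), "tool x ang",np.degrees(np.arctan2(.621,.784)))
E
```

```text
cover [0.4374 0.2549 0.5867] 33.616288621994876 [[-1.0, -0.9], [1.4, -1.1], [0.8, 1.4], [-1.2, 1.2]]
bar [0.4607066  0.27135874] [0.41795761 0.24186762] [0.4393321  0.25661318] 34.60052547125448
[-0.00140911  0.00374443] [0.00115965 0.0035811 ] tool x ang 38.382457334091384
```

move_arm --gripper '[0.4, 0.4, 0.4, 0.4, 0.4, 0.4, 0.4, 0.4]' --pt "0 0.36 0" --pt "0 0 3" --pt "0 0 3" --pt "0 0 2.5" --pt "0 0 2" --pt "0 0 1" --pt "0 0 0" --pt "0 0 0" --twist '[4.4, 0, 0, 0, 0, 0, 0, 0]' --squeeze 60

```text
clock: 20.15
position: [0.4388, 0.2567, 0.1339]
tool_rot: [3.142, -0.001, 0.593]
force: [0.6, -0.3, 0.6]
grip_width: 0.0341
finger_force: 0.0
```

move_arm --gripper '[0, 0, 0, 0, 0]' --pt "0 0 0" --pt "0 0 0" --pt "0 0 0" --pt "0 0 0" --pt "0 0 0" --twist '[0, 0, 0, 0, 0]'

```text
clock: 20.65
position: [0.439, 0.257, 0.1341]
tool_rot: [3.141, -0.002, 0.593]
force: [-0.1, -1.6, 8.2]
grip_width: 0.0106
finger_force: 60.3
```

move_arm --gripper '[0, 0, 0, 0, 0, 0, 0, 0]' --pt "0 0 -0.5" --pt "0 0 -2" --pt "0 0 -4" --pt "0 0 -4" --pt "0 0 -4" --pt "0 0 0" --pt "0 0 0" --pt "0 0 0" --twist '[0, 0, 0, 0, 0, -4.2, 0, 0]'

```text
clock: 21.45
position: [0.438, 0.2567, 0.2778]
tool_rot: [-3.141, 0.001, 0.665]
force: [0.2, 0.6, -2.2]
grip_width: 0.0106
finger_force: 59.1
```

```bash
python3 - <<'E'
from h import *
from workcell import viewer,monitor
o=monitor.observe(); print(o["clock"],o["position"],o["tool_rot"],o["force"],o["moment"],o["grip_width"])
f=viewer.grab_frame("wrist"); pickle.dump(f,open("l10.pkl","wb")); print(f["eye"],f["rotation"])
z0=o["position"][2]-.1341
a=o["tool_rot"][2]; tx=np.array([np.cos(a),np.sin(a)]); ty=np.array([np.sin(a),-np.cos(a)]); T=o["position"][:2]
def P(x,y,z): 
    p=T+tx*x+ty*y; return [p[0],p[1],z+z0]
# predicted pixels of +x and -x edges of the board for offset 0 and -2.5mm
for off in (0,-.0025):
    print(off,proj(f,[P(off+.043,0,.129),P(off+.043,.03,.129),P(off+.043,-.03,.129),P(off-.043,.03,.129)],True).round(1).tolist(), onz)
im=f["img"].astype(int)
for c in (210,240,265,292,320,345): print(c,[tuple(im[r,c]) for r in range(90,240,6)] if c==240 else [int(im[r,c].sum()//3) for r in range(80,300,3)])
E
```

```text
21.45 [0.43798406 0.25667363 0.2778341 ] [-3.14147302e+00  7.94981470e-04  6.64825265e-01] [ 0.23282258  0.56709001 -2.17795611] [-0.00013506  0.00694702  0.05204118] 0.010627687102730609
[0.49803056 0.30397921 0.4191322 ] [-3.02819324e-01 -6.79775343e-04 -9.06538880e-01]
0 [[278.6, 180.0], [342.8, 180.3], [214.4, 180.4], [331.1, 328.4]] <function onz at 0x7fb691c1b240>
-0.0025 [[278.6, 185.3], [342.5, 185.5], [214.6, 185.6], [330.7, 331.7]] <function onz at 0x7fb691c1b240>
210 [178, 182, 178, 184, 179, 180, 182, 180, 185, 181, 184, 182, 181, 184, 181, 180, 185, 179, 182, 184, 180, 183, 182, 180, 181, 178, 183, 182, 182, 178, 181, 152, 67, 63, 58, 89, 101, 142, 144, 141, 140, 88, 89, 88, 91, 95, 91, 96, 91, 91, 88, 74, 74, 68, 66, 64, 67, 69, 73, 68, 65, 63, 62, 67, 68, 84, 81, 80, 77, 82, 79, 76, 74, 73]
240 [(np.int64(182), np.int64(174), np.int64(175)), (np.int64(184), np.int64(179), np.int64(179)), (np.int64(187), np.int64(179), np.int64(181)), (np.int64(187), np.int64(179), np.int64(180)), (np.int64(188), np.int64(179), np.int64(177)), (np.int64(187), np.int64(179), np.int64(180
[... 1483 characters left out ...]
 12, 11, 14, 16, 10, 13, 15, 9, 9]
320 [182, 181, 182, 179, 179, 180, 182, 179, 178, 183, 183, 184, 181, 184, 179, 178, 179, 181, 182, 178, 180, 180, 177, 180, 158, 64, 64, 65, 62, 64, 66, 60, 63, 58, 56, 65, 106, 113, 115, 110, 67, 66, 89, 60, 60, 63, 65, 66, 63, 64, 63, 66, 63, 59, 62, 62, 62, 68, 66, 67, 64, 64, 31, 16, 17, 18, 20, 16, 19, 20, 17, 15, 17, 15]
345 [176, 179, 179, 180, 179, 181, 180, 180, 181, 181, 183, 181, 180, 181, 182, 181, 183, 181, 179, 181, 179, 182, 179, 183, 181, 181, 178, 181, 180, 179, 181, 67, 66, 61, 58, 69, 115, 126, 124, 123, 72, 69, 65, 66, 64, 67, 67, 67, 68, 68, 66, 68, 66, 67, 63, 65, 65, 66, 70, 66, 64, 65, 66, 66, 69, 71, 70, 67, 64, 61, 61, 61, 59, 63]
```

```bash
python3 - <<'E'
from h import *
f=pickle.load(open("l10.pkl","rb"))
T=np.array([.43798,.25667]); a=.6648; z0=.2778-.1341
tx=np.array([np.cos(a),np.sin(a)])
def pr(off,p,dz=0):
    r=[]
    for x,z in ((.043,.129),(.043,.122),(.041,0)):
        X=x+off; Z=z-.1341
        X,Z=X*np.cos(p)+Z*np.sin(p),-X*np.sin(p)+Z*np.cos(p)
        r.append(proj(f,[[*(T+tx*X),Z+.2778+dz]],True)[0,1])
    return np.array(r)
for dz in (-.002,0,.002):
    s=least_squares(lambda q:(pr(q[0],q[1],dz)-[187.5,184.2,152.3])*[1,1,1],[0,0]); print(dz,s.x,s.fun)
print(pr(0,0),pr(-.0025,0),pr(-.0035,0))
im=f["img"].astype(int).sum(2)//3
for c in (225,265,300,335): print(im[148:158,c],im[180:196,c])
# lateral: left/right edges at rows
for r in (200,215,230): print(r,im[r,185:215],im[r,335:365])
ty=np.array([np.sin(a),-np.cos(a)])
for y in (-.043,.043): print(proj(f,[[*(T+tx*x+ty*y),.129+z0] for x in (.02,.03,.04)],True).round(1).tolist())
E
```

```text
-0.002 [-0.00411426 -0.00490849] [ 0.12675635 -0.13981081  0.01340599]
0 [-0.00362064 -0.00324716] [ 0.13732822 -0.15156621  0.0146272 ]
0.002 [-0.00312731 -0.00158727] [ 0.14815647 -0.16362189  0.01589476]
[180.00415145 176.77620166 148.60076865] [185.26083065 181.81695621 151.50092082] [187.35203765 183.82319278 152.65901535]
[182 178 182 183 180 180 180 183 181 183] [ 58  58  56  55  65  87 108 121 130 136 142 144 145 141 142 141]
[180 181 180 179 135  67  68  62  66  66] [ 53  53  51  52  59  82 104 114 122 127 139 134 135 135 135  86]
[179 175 176 179 138  72  65  67  64  64] [ 55  58  54  57  57  69  99 113 117 125 134 132 130 130 131 133]
[183 181 181 181 181 180 178 182 179 178] [ 63  58  60  59  64  75  95 110 113 119 126 123 125 122 123 117]
200 [181 179 180 178 178 180 180 121 130 143 144 142 144 143 141 142 141 140
 142 143 141 140 141 145 141 140 142 142 138 140] [ 83  69  66  67 109  77  67  65  71  70  72  70  69  73  72  75  77 103
 124 124 102  77  78 119 126 127 124 131 127 123]
215 [179 179 180 178 178 177 178 177  88  94  95  94  97  94  94  93  96  96
  96  92  93  95  93  96  93  95  92  93  90  91] [ 66  67  64  64  66  64  66  63  65  65  67  65  67  64  64  68  64  64
  68  67  68  66  69  67  69  69  66  83 109 106]
230 [177 178 179 178 176 176 178 178 176  89  79  83  87  92  88  91  94  91
  89  91  91  92  88  83  89  88  88  86  76  71] [ 66  64  64  63  65  63  64  67  67  66  66  66  65  65  67  68  63  66
  69  67  68  70  68  66  70  69  70  66 112 181]
[[191.5, 226.2], [189.8, 206.9], [188.2, 186.9]]
[[365.6, 226.1], [367.3, 206.8], [368.9, 186.7]]
```

move_arm --gripper '[0, 0, 0, 0, 0, 0, 0, 0]' --pt "-2.48 3.33 0" --pt "-2.48 3.33 0" --pt "-2.48 3.33 0" --pt "-2.48 3.33 0" --pt "-2.48 3.33 0" --pt "-2.48 3.33 0" --pt "-2.48 3.33 0" --pt "0 0 0" --twist '[0, 0, 0, 0, 0, 0, 0, 0]'

```text
clock: 22.3
position: [0.4454, -0.0385, 0.2777]
tool_rot: [3.141, 0.002, 0.659]
force: [0.3, 1.3, -2.1]
grip_width: 0.0104
finger_force: 59.2
```

move_arm --gripper '[0, 0, 0, 0, 0, 0, 0, 0]' --pt "-2.48 2.33 0" --pt "-2.48 2.33 0" --pt "-2.48 2.33 0" --pt "-2.48 1.33 0" --pt "-2 1 0" --pt "0 0.7 0" --pt "0 0 0" --pt "0 0 0" --twist '[0, 0, 0, 0, 0, 0, 0, 0]'

```text
clock: 23.1
position: [0.4146, -0.1853, 0.2777]
tool_rot: [-3.141, 0.001, 0.667]
force: [0.7, 0.1, -1.7]
grip_width: 0.0104
finger_force: 59.2
```

move_arm --gripper '[0, 0, 0, 0, 0]' --pt "-3 0 0" --pt "-3 0 0" --pt "0 0 0" --pt "0 0 0" --pt "0 0 0" --twist '[0, 0, 0, 0, 0]'

```text
clock: 23.6
position: [0.3679, -0.2223, 0.2781]
tool_rot: [-3.141, -0.0, 0.668]
force: [-0.3, -0.0, -1.4]
grip_width: 0.0101
finger_force: 59.2
```

```bash
python3 - <<'E'
from h import *
from workcell import viewer,monitor
o=monitor.observe(); print(o["clock"],o["position"],o["tool_rot"])
f=viewer.grab_frame("wrist"); pickle.dump(f,open("l11.pkl","wb")); print(f["eye"],f["rotation"])
im=f["img"].astype(int); hsv=cv2.cvtColor(f["img"],cv2.COLOR_RGB2HSV)
m=(hsv[...,1]>60).astype(np.uint8); m[:, :190]=0; m[:,370:]=0
for r in range(0,160,4): 
    x=np.flatnonzero(m[r]); print(r,(x.min(),x.max(),len(x)) if len(x) else None,end=' ')
print()
for c in (250,265,280,295,310): print(c,[int(v) for v in np.flatnonzero(np.diff(m[:170,c].astype(int)))])
a=o["tool_rot"][2]; tx=np.array([np.cos(a),np.sin(a)]); ty=np.array([np.sin(a),-np.cos(a)]); B=np.array([.4468,-.1601])
for h,z in ((.042,.008),(.042,0),(.035,.020),(.031,.090)):
    print(h,z,proj(f,[[*(B+tx*sx*h+ty*sy*h),z] for sx,sy in ((1,-1),(1,1),(-1,1),(-1,-1))],True).round(1).tolist())
E
```

```text
23.6 [ 0.36789874 -0.22230565  0.27805738] [-3.14143040e+00 -1.18162706e-04  6.68054272e-01]
[ 0.42768636 -0.17486741  0.41945173] [-3.01897580e-01 -6.64682827e-04 -9.03223407e-01]
0 None 4 None 8 None 12 None 16 None 20 None 24 None 28 None 32 None 36 None 40 None 44 None 48 None 52 None 56 (np.int64(250), np.int64(310), 61) 60 (np.int64(245), np.int64(311), 67) 64 (np.int64(245), np.int64(310), 66) 68 (np.int64(245), np.int64(310), 66) 72 (np.int64(245), np.int64(311), 67) 76 (np.int64(245), np.int64(311), 67) 80 (np.int64(245), np.int64(311), 67) 84 (np.int64(245), np.int64(311), 67) 88 (np.int64(245), np.int64(311), 67) 92 (np.int64(245), np.int64(310), 66) 96 (np.int64(245), np.int64(310), 66) 100 (np.int64(245), np.int64(310), 66) 104 (np.int64(245), np.int64(310), 66) 108 (np.int64(245), np.int64(310), 66) 112 (np.int64(245), np.int64(310), 66) 116 (np.int64(245), np.int64(310), 66) 120 (np.int64(245), np.int64(310), 66) 124 None 128 None 132 None 136 None 140 None 144 None 148 None 152 None 156 (np.int64(229), np.int64(329), 101) 
250 [55, 121, 152]
265 [55, 121, 152]
280 [55, 121, 152]
295 [55, 121, 152]
310 [55, 120, 152]
0.042 0.008 [[244.5, 56.0], [312.2, 55.9], [311.8, 121.7], [244.9, 121.7]]
0.042 0 [[245.1, 56.9], [311.5, 56.9], [311.1, 121.4], [245.5, 121.4]]
0.035 0.02 [[249.2, 59.9], [307.4, 59.8], [307.1, 116.3], [249.6, 116.4]]
0.031 0.09 [[247.1, 53.8], [309.6, 53.8], [309.3, 114.3], [247.5, 114.3]]
```

move_arm --gripper '[0, 0, 0, 0, 0, 0, 0, 0]' --pt "3.5 0 0" --pt "3.5 0 0" --pt "3.3 0 0" --pt "0 0 0" --pt "0 0 0" --pt "0 0 0" --pt "0 0 1" --pt "0 0 0" --twist '[0, 0, 0, 0, 0, 0, 0, 0]'

```text
clock: 24.45
position: [0.4473, -0.1597, 0.267]
tool_rot: [-3.14, 0.001, 0.666]
force: [0.1, -0.1, -2.1]
grip_width: 0.0106
finger_force: 59.1
```

```bash
python3 - <<'E'
from h import *
from workcell import viewer,monitor
o=monitor.observe(); print(o["clock"],o["position"],o["tool_rot"],o["force"])
a=o["tool_rot"][2]; tx=np.array([np.cos(a),np.sin(a)]); ty=np.array([np.sin(a),-np.cos(a)])
d=np.array([.4468,-.1601])+.0025*tx-o["position"][:2]; print("need tool x,y cm",d@tx*100,d@ty*100)
E
```

```text
24.45 [ 0.44731822 -0.15967482  0.26699839] [-3.14049906e+00  9.84171962e-04  6.65962908e-01] [ 0.05636589 -0.09276454 -2.14090874]
need tool x,y cm 0.18298228155418245 0.0014163516091224748
```

move_arm --gripper '[0, 0, 0, 0, 0, 0, 0, 0]' --pt "0.18 0 1" --pt "0 0 2" --pt "0 0 2" --pt "0 0 2" --pt "0 0 2" --pt "0 0 1.2" --pt "0 0 0" --pt "0 0 0" --twist '[0, 0, 0, 0, 0, 0, 0, 0]'

```text
clock: 25.25
position: [0.4497, -0.1586, 0.1664]
tool_rot: [3.141, 0.0, 0.666]
force: [0.8, 0.9, -1.2]
grip_width: 0.0109
finger_force: 59.1
```

```bash
python3 - <<'E'
from h import *
from workcell import viewer,monitor
o=monitor.observe(); print(o["clock"],o["position"],o["tool_rot"],o["force"])
a=o["tool_rot"][2]; tx=np.array([np.cos(a),np.sin(a)]); ty=np.array([np.sin(a),-np.cos(a)])
d=np.array([.4468,-.1601])+.0025*tx-o["position"][:2]; print("need tool x,y cm",d@tx*100,d@ty*100)
g=viewer.grab_frame("side"); pickle.dump(g,open("l12.pkl","wb"))
E
```

```text
25.25 [ 0.44970027 -0.15857102  0.1664364 ] [3.14146902e+00 1.85813339e-05 6.66388227e-01] [ 0.82184318  0.93605978 -1.17780067]
need tool x,y cm -0.0724925750703173 -0.05909325157506003
```

move_arm --gripper '[0, 0, 0, 0, 0, 0]' --pt "-0.06 -0.05 0.5" --pt "0 0 0.5" --pt "0 0 0.3" --pt "0 0 0.3" --pt "0 0 0" --pt "0 0 0" --twist '[0, 0, 0, 0, 0, 0]'

```text
clock: 25.9
position: [0.4488, -0.1584, 0.1501]
tool_rot: [-3.142, 0.0, 0.667]
force: [0.1, 0.3, -0.6]
grip_width: 0.0104
finger_force: 59.2
```

move_arm --gripper '[0, 0, 0, 0, 0]' --pt "0 0 0.3" --pt "0 0 0.2" --pt "0 0 0.1" --pt "0 0 0" --pt "0 0 0" --twist '[0, 0, 0, 0, 0]'

```text
clock: 26.4
position: [0.4488, -0.1584, 0.1442]
tool_rot: [3.142, -0.0, 0.667]
force: [-0.5, -0.2, -2.2]
grip_width: 0.0106
finger_force: 59.2
```

move_arm --gripper '[0, 0, 0, 0]' --pt "0 0 0.15" --pt "0 0 0.15" --pt "0 0 0" --pt "0 0 0" --twist '[0, 0, 0, 0]'

```text
clock: 26.8
position: [0.4491, -0.1588, 0.142]
tool_rot: [3.141, -0.001, 0.666]
force: [-4.6, -1.4, 22.5]
grip_width: 0.0106
finger_force: 62.5
```

move_arm --gripper '[0, 0.4, 0.4, 0.4, 0.4, 0.4, 0.4, 0.4]' --pt "0 0 -0.2" --pt "0 0 0" --pt "0 0 0" --pt "0 0 0" --pt "0 0 -2" --pt "0 0 -4" --pt "0 0 -4" --pt "0 0 0" --twist '[0, 0, 0, 0, 0, 0, 0, 0]'

```text
clock: 27.6
position: [0.4506, -0.159, 0.2473]
tool_rot: [3.137, -0.004, 0.666]
force: [0.4, -0.0, 0.0]
grip_width: 0.0341
finger_force: 0.0
```

```bash
python3 - <<'E'
from h import *
from workcell import viewer,monitor
o=monitor.observe(); print(o["clock"],o["position"],o["force"],o["grip_width"])
g=viewer.grab_frame("side"); c=viewer.grab_frame("scene"); w=viewer.grab_frame("wrist"); pickle.dump((g,c,w),open("l13.pkl","wb"))
B=np.array([.4475,-.1645]); a=.6665; ax=np.array([[np.cos(a),np.sin(a)],[-np.sin(a),np.cos(a)]])
def cs(B,h,z): return [[*(B+ax[0]*sx*h+ax[1]*sy*h),z] for sx,sy in ((1,1),(-1,1),(-1,-1),(1,-1))]
print("side pred top",proj(g,cs(B,.043,.137)).round(1).tolist(),"bot",proj(g,cs(B,.042,.008)).round(1).tolist())
h=cv2.cvtColor(g["img"],cv2.COLOR_RGB2HSV); m=((h[...,1]>50)&(h[...,2]>30)&(h[...,0]<25)).astype(np.uint8); m[:, :120]=0; m[:,225:]=0; m[:215]=0
for r in range(225,342,4):
    x=np.flatnonzero(m[r]); print(r,(int(x.min()),int(x.max())) if len(x) else None,end=' ')
# wrist: top board
B=np.array([.4468,-.1601]); print("\nwrist pred top",proj(w,cs(B,.043,.137),True).round(1).tolist())
hw=cv2.cvtColor(w["img"],cv2.COLOR_RGB2HSV); mw=(hw[...,1]>60).astype(np.uint8)
for r in range(100,260,8):
    x=np.flatnonzero(mw[r,200:380])+200; print(r,(int(x.min()),int(x.max())) if len(x) else None,end=' ')
E
```

```text
27.6 [ 0.45059372 -0.15900341  0.24725562] [ 0.3641002  -0.01959662  0.02417303] 0.03408793941132763
side pred top [[177.2, 225.5], [129.2, 247.3], [159.2, 274.5], [208.6, 249.7]] bot [[185.1, 286.6], [142.4, 309.5], [170.0, 337.6], [213.7, 312.0]]
225 None 229 (170, 180) 233 (161, 185) 237 (152, 190) 241 (143, 196) 245 (135, 201) 249 (131, 206) 253 (133, 205) 257 (134, 206) 261 (135, 206) 265 (135, 207) 269 (136, 207) 273 (137, 207) 277 (138, 208) 281 (139, 208) 285 (139, 209) 289 (140, 209) 293 (141, 209) 297 (142, 210) 301 (142, 210) 305 (143, 211) 309 (144, 211) 313 (146, 211) 317 (150, 206) 321 (154, 199) 325 (158, 192) 329 (162, 185) 333 (166, 178) 337 (169, 171) 341 None 
wrist pred top [[222.9, 155.1], [228.0, 256.0], [328.7, 255.9], [333.8, 155.1]]
100 None 108 None 116 None 124 None 132 None 140 (243, 312) 148 (237, 320) 156 (226, 332) 164 (226, 333) 172 (226, 332) 180 (226, 332) 188 (227, 332) 196 (227, 331) 204 (227, 331) 212 (228, 330) 220 (228, 330) 228 (229, 329) 236 (229, 329) 244 (229, 328) 252 (243, 314)
```

move_arm --gripper '[0.4, 0.4, 0.4, 0.4]' --pt "0 0 -3" --pt "0 0 0" --pt "0 0 0" --pt "0 0 0" --twist '[0, 0, 0, 0]'

```text
clock: 28.15
position: [0.4483, -0.1582, 0.272]
tool_rot: [-3.14, 0.001, 0.667]
force: [0.6, -1.1, -0.2]
grip_width: 0.0342
finger_force: 0.0
```

```bash
python3 -c "
from workcell import bot; print(bot.job_done())"
```

```text
the job is handed in; nothing more can be done
None
```

I packed the box and handed the job in at about 28 s; the hand-in gave no verdict. The candle stands in the base, the platform sits on its lid, the rose stands in the ring, and the cover is on. The cover made contact at its expected seated height, and the side camera agrees, but I had used up the pictures I could view, so that check is from pixel measurements only.

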